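Take the ball valve insert out level, ball and all

TASK

Unlock the ball valve insert in the valve body by turning it a quarter turn anticlockwise (seen from above), until its handle bar lines up with the outlet pipe, and lift it straight out with the loose steel ball still sitting in the middle of its dish. Carry it level to the drip tray and finish while holding it there, still and level, about a hand's breadth above the middle of the tray: do not set it down or let go. Leave the tray and the other things on the bench where they are.

Things in the scene. Friction and masses are not known exactly. Their poses are not given: they have to be found in the camera images.
- valve_body: Round stainless valve body fixed to the bench, 132 mm across, 53 mm high, on a foot flange 160 mm across, 10 mm thick. Origin: centre of its underside, on the bench; z up, +x along its outlet pipe. Its open top takes the insert; two keeper rims (98 mm bore, underside 8.5 mm above the recess floor) hold the insert's lugs down and are cut away by a slot at +x and a slot at -x.
- valve_seat (a point): Middle of the recess floor in the top of the valve body, on its axis, 40 mm above the bench. The insert turns freely on this floor, with 3 mm play sideways and, while locked, 2.5 mm upward. Stops end its turn: clockwise at the locked place where it starts, anticlockwise a few hundredths of a radian past the slots.
- outlet_end (a point): The middle of the open end of the outlet pipe: 118 mm along the valve body's +x from its axis, 28 mm above the bench.
- insert: Stainless valve insert, about 0.4 kg: round dished plate 92 mm across, 14 mm thick, two opposite lugs (114 mm over them) and a fixed handle bar bridging the dish. Origin: centre of its flat underside; z up; bar and lugs lie along its x. Starts locked on the recess floor, its x 1.46 to 1.59 rad clockwise of the valve body's x; it lifts out only with the bar in line with the outlet, within 0.1 rad.
- insert_handle (a point): Middle of the insert's handle bar, on its axis, 72 mm above its underside: the place to grip. The bar is 90 mm long along the insert's x, 10 mm wide, 14 mm high, carried by an upright at each end, and is gripped across from above. 29 mm are free between the bar's underside and the ball's top.
- dish_centre (a point): Where the ball's centre is when it sits in the middle of the dish: on the insert's axis, 21 mm above its underside. The dish slopes 10 degrees down to a hole 10 mm across on which the ball rests; it stays there if the insert is moved smoothly and tilted less than about 15 degrees.
- ball_center (a point): The centre of the loose steel ball, 30 mm across, 0.11 kg, lying in the dish under the handle bar.
- drip_tray: Shallow open stainless tray, 220 mm (its x) by 180 mm (its y), 22 mm high, empty, loose, lying on the bench. Origin: centre of its underside.
- screwdriver: Screwdriver with a black handle, 200 mm long, lying on the bench between the valve body and the tray. Leave it alone.
- wrench: Open-ended steel wrench, 170 mm long, far part of the bench. Leave it alone.
- gasket: Flat black rubber ring 60 mm across, 6 mm thick. Leave it alone.
- pipe_clamp: Steel pipe clamp ring 66 mm across with a wing screw, 16 mm thick. Leave it alone.
- end_cap: Small round steel end cap 50 mm across, 18 mm high. Leave it alone.
- pipe_spool: Short steel pipe piece with a flange at each end, standing, 50 mm across, 75 mm high. Leave it alone.
- star_knob: Black five-lobed hand knob, about 60 mm across, 30 mm high. Leave it alone.
- grease_jar: White jar 60 mm across, 65 mm high. Leave it alone.
Things that resemble listed ones, but are neither listed nor needed, are in the scene too. What is shaped like the insert but brown or orange is not meant.

How it is judged (in metres and radians):
On the way, in this order (a step that is already met when the one before it is completed fails the run):
1. the insert is turned until its bar lines up with the outlet pipe while it still sits in the valve body, ball in the middle (angle between the x axis of insert and the x axis of valve_body, either way round below 0.2 rad and z of insert in the frame of valve_body below 0.05 m and horizontal distance between insert and valve_body below 0.012 m and distance between ball_center and dish_centre below 0.008 m), for 0.05 s.
2. the insert is lifted clear of the valve body, level, ball in the middle (z of insert in the frame of valve_body above 0.056 m and angle between insert's own z axis and vertical below 0.15 rad and distance between ball_center and dish_centre below 0.008 m), for 0.05 s.
At the end, for the whole second after the job is handed in: The gripper holds the insert still over the tray: axis within 40 mm of the tray's middle, underside 50 to 200 mm above the bench, tilt below 0.1 rad, touching neither tray nor valve body, ball within 6 mm of its place in the dish; the tray within 20 mm of its start (horizontal distance between insert and drip_tray below 0.04 m and height (world z) of insert between 0.05 and 0.2 m and angle between insert's own z axis and vertical below 0.1 rad and distance between ball_center and dish_centre below 0.006 m and contact force between the fingers and insert above 1 N and contact force between insert and drip_tray below 0.05 N and contact force between insert and valve_body below 0.05 N and linear speed of insert below 0.03 m/s and angular speed of insert below 0.15 rad/s and distance of drip_tray from where it was at the start of the episode below 0.02 m); the arm keeps its last pose, push and grip.
It fails at once if the ball rolls away from the middle of the dish (more than 15 mm) (distance between ball_center and dish_centre above 0.015 m).
It fails at once if the insert is tipped by more than 0.26 rad (angle between insert's own z axis and vertical above 0.26 rad).
It fails at once if the tray or another thing on the bench is moved more than 25 mm (distance of any of drip_tray, screwdriver, wrench, gasket, pipe_clamp, end_cap, pipe_spool, star_knob, grease_jar from where it was at the start of the episode above 0.025 m).
It also fails if it takes over 48 s, if anything falls off the work surface, if the arm or the gripper's body presses on something with over 40 N, if the wrist force passes 120 N, or if a joint passes its speed limit or range.

ROBOT

A 6-joint arm with a two-finger parallel gripper is mounted at the origin on the work surface. World frame = base frame: x ahead of the robot, y to its left, z up, the work surface at z = 0. Lengths are in m, angles in degrees, forces in N, time in s.
With the tool pointing down it reaches from about 0.3 to 0.875 m from the base axis. Payload 6.4 kg.
Tool frame: the origin (TCP) lies on the centre line of the jaws, within the pads' length; the fingertips stand 11 mm ahead of it and the grasp point (between the pads) lies 8 mm behind it (arm.tip_extent is the distance from the TCP to the fingertips, in m); z points along the fingers, x is the direction in which the jaws open and shut, and the axes are right-handed (so a half turn about z gives the same grasp; the last joint's range is limited). The gripper opens to 88 mm and grips with 3 to 60 N. Pads are 18 mm wide; open, the fingers measure 123 mm over their backs; the gripper's body (75 mm by 187 mm) begins 45 mm behind the grasp point.
Start: joints at [-86.133, 10.359, 92.074, -0, 77.567, -11.82], TCP at [0.155, -0.554, 0.25] pointing down, gripper open.
Joint ranges: [-171.53, 171.53], [-51.25, 118.39], [17.06, 147.69], [-65.23, 245.23], [0, 150.52], [-178.68, 178.68]. Speed limits (degrees/s): [147.25, 147.25, 172.46, 180, 180, 180].

INTERFACE

Orientations are given as [roll, pitch, yaw] about the fixed x, y, z axes, in that order (R = Rz(yaw) Ry(pitch) Rx(roll)).
In Python, from plant import telemetry, cams, arm gives the robot as it stands. The module is installed in compiled form; this text tells all that it offers.
- The arm moves only by the tool step_arm, never from a script. Its argument "commands" is text: rows parted by semicolons, each of 7 numbers parted by spaces: the closure, from 0 (fully open) to 1 (shut), then the shift along the tool's x, y, z in mm, then the turn, a rotation vector about the tool's x, y, z in degrees. A call has 1 to 12 rows; each row shifts and turns the pose as measured when the row begins, along the tool's axes as they then stand; what a row does not reach is not made up. A row lasts 1/12 s, in which the tool goes at most 41.7 mm and 7.16 degrees, less where a joint would pass 70% of its speed; a pose out of reach is approached as far as the arm can. A call is refused whole if a number of a shift passes 41.7 or a number of a turn 7.16, either way. A call with a gripper value outside its range is refused whole. The fingers move at their own pace and stop on an object; the grip force is fixed at half the most. Time passes only in rows, so rows that do not move let the fingers close. It gives the time, the measured TCP pose, the force and the opening at its end, in the units of the state.
- telemetry.sense(): the state, without advancing time (a new reading comes with each control period).
- cams.capture(name): name is "side" or "top"; returns a dict with "image" (480x640x3 uint8, red, green, blue), "vertical_fov" (degrees; the focal length in pixels is half the picture's height over the tangent of half this angle, whatever the lens; pixels are square), "cx", "cy" (the principal point, pixels), "k1" (the pictures are not rectified: a ray, as slopes to the right and down, at radius r is drawn at 1 + k1 r^2 times it, then the intrinsics apply), "extrinsics" (4x4, takes a point from world to camera coordinates). Camera axes: x right, y down, z forward; pixel columns grow to the right and rows downward; lengths in m; the calibration is good to about 2 mm. A picture is of the moment at which its call begins. There is no depth.
- arm.sign_off(): hands the job in, once; it reports no verdict.
The state is a dict: "time": time; "q": joint angles; "qd": joint speeds; "effort": joint torques, N m; "ee_pos": TCP position; "ee_rot": TCP orientation; "contact_force": force on the tool from outside, world axes, zero at the start; "ft_torque": the same for the moment, N m; "finger_gap": opening from 0.0 (shut) to 1.0 (fully open).
Only numpy, scipy, OpenCV 4.12 (cv2) and the standard library are available. Lean on these libraries where they do the work, as an engineer would, in place of code of your own. Each camera call takes 0.05 s, during which the arm holds its last target.

## Working session

There is one attempt and no reset: what is moved stays moved. The work goes in short steps, Python scripts to look and compute and a tool call to move; the robot and the scene stay as the last step left them, time stands still between calls to the robot, and variables do not carry over. Pictures are saved under pics/ and viewed, and the job is handed in when it is done.

Besides the shell and the picture viewer there is one more tool, called after "Request:" as a command line: name --argument value ..., lists and objects as JSON in quotes. step_arm: Moves the arm, as the interface text tells. Its arguments: {"type":"object","properties":{"commands":{"type":"string"}},"required":["commands"]}

```bash
mkdir -p pics; cat > h.py <<'E'
import numpy as np, cv2
from plant import telemetry, cams, arm
def cap(n,f):
    c=cams.capture(n); cv2.imwrite('pics/'+f,c['image'][:,:,::-1]); np.save('pics/'+f[:-4]+'.npy',c,allow_pickle=True); return c
def par(c):
    f=240/np.tan(np.radians(c['vertical_fov'])/2); return f,c['cx'],c['cy'],c['k1'],np.array(c['extrinsics'])
def ray(c,u,v):
    f,cx,cy,k,E=par(c); K=np.array([[f,0,cx],[0,f,cy],[0,0,1.]])
    p=cv2.undistortPoints(np.array([[[u,v]]],float),K,np.array([k,0,0,0.])).ravel()
    R=E[:3,:3];o=-R.T@E[:3,3];d=R.T@np.array([p[0],p[1],1]);return o,d/np.linalg.norm(d)
def plane(c,u,v,z):
    o,d=ray(c,u,v);return o+d*(z-o[2])/d[2]
def tri(c1,p1,c2,p2):
    o1,d1=ray(c1,*p1);o2,d2=ray(c2,*p2)
    t=np.linalg.lstsq(np.c_[d1,-d2],o2-o1,rcond=None)[0];a=o1+d1*t[0];b=o2+d2*t[1];return (a+b)/2,np.linalg.norm(a-b)
def proj(c,P):
    f,cx,cy,k,E=par(c);q=E[:3,:3]@np.array(P)+E[:3,3];s=q[:2]/q[2];s=s*(1+k*(s@s));return f*s+[cx,cy]
def ld(f): return np.load('pics/'+f+'.npy',allow_pickle=True).item()
E
python3 - <<'E'
from h import *
for n in('top','side'):
    c=cap(n,n+'0.png');print(par(c))
print(telemetry.sense(),arm.tip_extent)
E
```

```text
(np.float64(474.10360090860644), 327.7074846216452, 246.34559150514784, -0.02894105667051006, array([[-0.02647389, -0.9996488 , -0.00118872,  0.02285326],
       [-0.98320829,  0.02625324, -0.18058854,  0.57258631],
       [ 0.18055632, -0.00361213, -0.98355801,  1.03169547],
       [ 0.        ,  0.        ,  0.        ,  1.        ]]))
(np.float64(439.6890276163349), 326.716195812351, 235.88076092969607, -0.08228931630036354, array([[-8.70188155e-01, -4.92718659e-01,  9.47156073e-04,
         5.21970022e-01],
       [-2.41626967e-01,  4.25059409e-01, -8.72319269e-01,
         2.29669220e-01],
       [ 4.29405383e-01, -7.59310754e-01, -4.88935778e-01,
         8.71711164e-01],
       [ 0.00000000e+00,  0.00000000e+00,  0.00000000e+00,
         1.00000000e+00]]))
{'time': 0.1, 'q': array([-8.61326632e+01,  1.03981052e+01,  9.21236526e+01,  2.25700508e-03,
        7.75680111e+01, -1.18192420e+01]), 'qd': array([-0.03426152, -0.04378478, -0.09624918, -0.10819148, -0.03984226,
       -0.02928272]), 'effort': array([ 1.37363622e-03, -4.34819269e+01, -3.42697442e+01,  7.05917459e-02,
        3.39774974e-02, -3.95632890e-05]), 'ee_pos': array([ 0.15547138, -0.55311666,  0.24891481]), 'ee_rot': array([-1.79979456e+02,  8.74144640e-02, -7.43138931e+01]), 'contact_force': array([ 0.13381559, -0.4845293 , -0.26494781]), 'ft_torque': array([0.02972684, 0.03543765, 0.00146355]), 'finger_gap': 1.001873918067601} 0.011
```

View pics/top0.png

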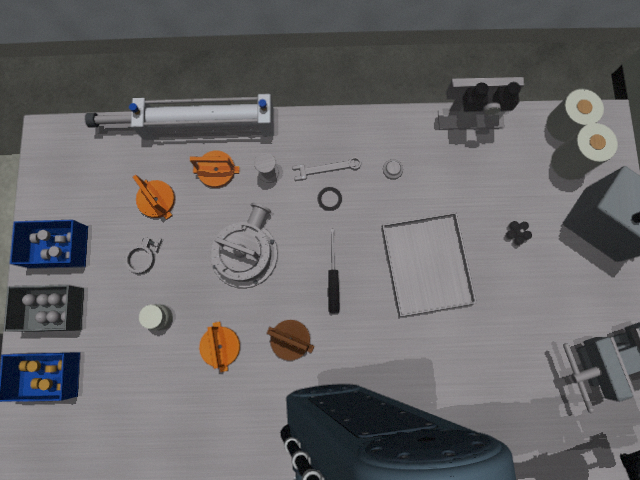

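View pics/side0.png

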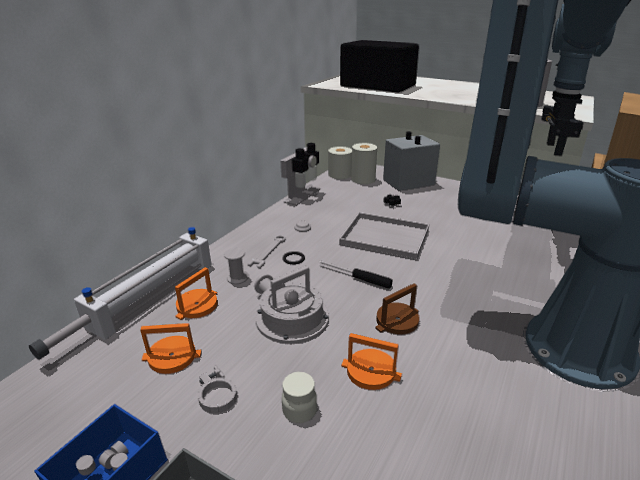

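The top view shows the valve body at about (243,254) with its outlet up and to the right at (259,213), the tray at about (428,265), and the screwdriver between them. I'll zoom in next.

```bash
python3 - <<'E'
import cv2,numpy as np
a=cv2.imread('pics/top0.png')[190:300,190:300];b=cv2.imread('pics/side0.png')[250:350,240:340]
cv2.imwrite('pics/z0.png',np.hstack([cv2.resize(a,(400,400),interpolation=2),cv2.resize(b,(400,400),interpolation=2)]))
E
```

```text
(no output)
```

View pics/z0.png

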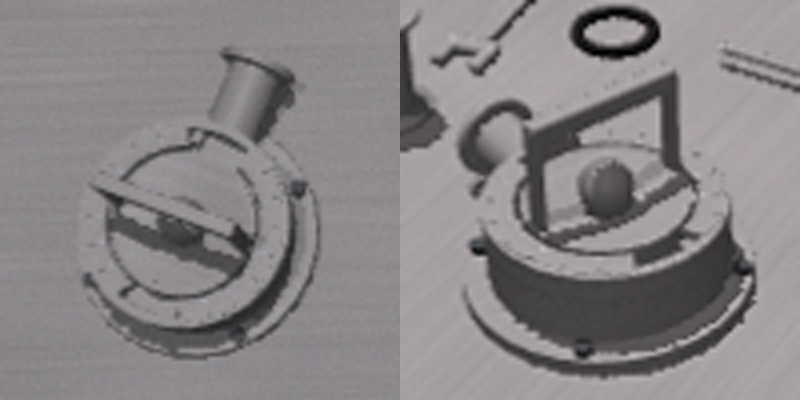

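```bash
cat > m.py <<'E'
from h import *
c=ld('top0');s=ld('side0')
T=lambda x,y:(190+x/3.636-.36,190+y/3.636-.36)
S=lambda x,y:(240+x/4-.4,250+y/4-.4)
B=plane(c,*T(187,226),.053);print('body',B)
L=plane(c,*T(92,182),.119);R=plane(c,*T(250,238),.119);print('bar',L,R,(L+R)/2,np.degrees(np.arctan2(*(L-R)[1::-1])),np.linalg.norm(L-R))
sl=plane(s,*S(531,130),.119);sr=plane(s,*S(672,74),.119);print('barside',sl,sr,(sl+sr)/2,np.degrees(np.arctan2(*(sl-sr)[1::-1])),np.linalg.norm(sl-sr))
print('ball',tri(c,T(180,222),s,S(606,190)))
# side rim ellipse
print('body side',plane(s,*S(607,205),.053))
O=plane(c,*T(258,66),.05);print('out',O, np.degrees(np.arctan2(*(O-B)[1::-1])))
# tray: dark outline
im=c['image'];h=cv2.cvtColor(im,cv2.COLOR_RGB2GRAY)
for p in [(382,226),(455,214),(473,305),(400,318)]: print('tray',plane(c,*p,.022))
print(np.mean([plane(c,*p,.022) for p in [(382,226),(455,214),(473,305),(400,318)]],0))
for p in [(344,245),(360,215),(429,232),(419,257)]: print('trayS',plane(s,*p,.022))
E
python3 m.py
```

```text
body [0.56546914 0.20561163 0.053     ]
bar [0.58174596 0.25011577 0.119     ] [0.54566382 0.15645056 0.119     ] [0.56370489 0.20328316 0.119     ] 68.93208601945508 0.10037476092420418
barside [0.40911966 0.1527902  0.119     ] [0.36562321 0.07035139 0.119     ] [0.38737143 0.1115708  0.119     ] 62.182925322638255 0.09320997272343219
ball (array([0.45843029, 0.17657747, 0.12282161]), np.float64(0.19434789319706147))
body side [0.38123657 0.10859183 0.053     ]
out [0.66876139 0.16135372 0.05      ] -23.19381107935134
tray [ 0.62410025 -0.12241676  0.022     ]
tray [ 0.64883219 -0.2980662   0.022     ]
tray [ 0.43218539 -0.32360514  0.022     ]
tray [ 0.40734643 -0.15354786  0.022     ]
[ 0.52811606 -0.22440899  0.022     ]
trayS [ 0.60027332 -0.09580046  0.022     ]
trayS [ 0.64164965 -0.2813675   0.022     ]
trayS [ 0.42198791 -0.28148857  0.022     ]
trayS [ 0.4021549  -0.13747221  0.022     ]
```

```bash
sed -i 's|240+x/4|240+(x-400)/4|' m.py; python3 m.py|grep -v tray; python3 - <<'E'
from h import *
c=ld('side0');b=c['image'][200:270,330:440,::-1];t=ld('top0')['image'][205:325,370:485,::-1]
cv2.imwrite('pics/z1.png',np.hstack([cv2.resize(t,(400,400)),cv2.resize(b,(400,400))]))
E
```

```text
body [0.56546914 0.20561163 0.053     ]
bar [0.58174596 0.25011577 0.119     ] [0.54566382 0.15645056 0.119     ] [0.56370489 0.20328316 0.119     ] 68.93208601945508 0.10037476092420418
barside [0.58207919 0.25109781 0.119     ] [0.54763631 0.17338391 0.119     ] [0.56485775 0.21224086 0.119     ] 66.09703108283001 0.08500448907612204
ball (array([0.56746518, 0.20906512, 0.05946066]), np.float64(0.0010528154199089244))
body side [0.5652946  0.21278425 0.053     ]
out [0.66876139 0.16135372 0.05      ] -23.19381107935134
[ 0.52811606 -0.22440899  0.022     ]
```

View pics/z1.png

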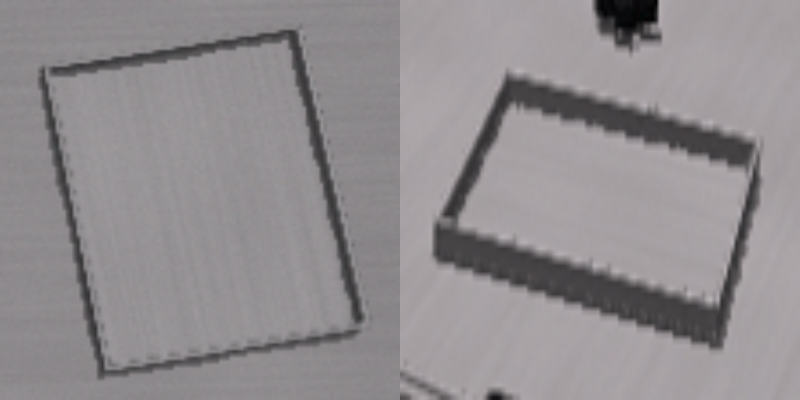

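The top and side views agree within a few mm. The valve axis is at about (0.566, 0.207), with the outlet at −23°, the bar at about 67° and the tray middle near (0.527, −0.222). I'm approaching above it now.

Request:
step_arm --commands "0 -14 -13 0 0 0 0;0 -28 -27 0 0 0 0;0 -28 -27 0 0 0 0;0 -28 -27 0 0 0 0;0 -28 -27 0 0 0 0;0 -28 -27 0 0 0 0;0 -28 -27 0 0 0 0;0 -28 -27 0 0 0 0;0 -28 -27 0 0 0 0;0 -28 -27 0 0 0 0;0 -28 -27 0 0 0 0;0 -28 -27 0 0 0 0"

```text
time: 1.1
ee_pos: [0.3698, -0.1466, 0.2449]
ee_rot: [180.0, 0.4, -75.2]
contact_force: [0.4, -0.8, 0.0]
finger_gap: 0.998
```

Request:
step_arm --commands "0 -28 -27 0 0 0 0;0 -28 -27 0 0 0 0;0 -28 -27 0 0 0 0;0 -28 -27 0 0 0 0;0 -28 -27 0 0 0 0;0 -28 -27 0 0 0 0;0 -28 -27 0 0 0 0;0 -28 -27 0 0 0 0;0 -28 -27 0 0 0 0;0 -14 -13 0 0 0 0"

```text
time: 1.93
ee_pos: [0.5528, 0.1997, 0.2444]
ee_rot: [180.0, 0.3, -74.9]
contact_force: [-0.7, 0.6, 0.8]
finger_gap: 1.004
```

Request:
step_arm --commands "0 0 0 0 0 0 -7;0 0 0 0 0 0 -7;0 0 0 0 0 0 -7;0 0 0 0 0 0 -7;0 0 0 0 0 0 -7;0 0 0 0 0 0 -7;0 0 0 0 0 0 -7;0 0 0 0 0 0 -3;0 0 0 0 0 0 0"

```text
time: 2.68
ee_pos: [0.5509, 0.207, 0.2376]
ee_rot: [-180.0, 0.8, -21.1]
contact_force: [0.8, -0.6, -0.8]
finger_gap: 0.996
```

```bash
python3 - <<'E'
from h import *
t=cap('top','top1.png');s=cap('side','side1.png');print(telemetry.sense())
a=t['image'][150:310,140:300,::-1];b=s['image'][170:350,220:400,::-1]
cv2.imwrite('pics/z2.png',np.hstack([cv2.resize(a,(400,400)),cv2.resize(b,(400,400))]))
E
```

```text
{'time': 2.7833, 'q': array([ 8.83772791, 13.03891404, 90.3271007 ,  0.39759702, 77.28831421,
       30.11355862]), 'qd': array([-0.05471092, -0.16017376, -0.16790403, -0.02841617,  0.01156153,
        0.65625057]), 'effort': array([ 2.30278750e-02, -4.55237353e+01, -3.40178239e+01,  1.03351744e-01,
        2.55609577e-02, -2.16163178e-01]), 'ee_pos': array([0.55098023, 0.2069416 , 0.23773289]), 'ee_rot': array([-179.99381179,    0.76035716,  -21.36549399]), 'contact_force': array([ 0.08083343, -0.26425025, -0.20373869]), 'ft_torque': array([-0.10313032, -0.04062384, -0.00747035]), 'finger_gap': 1.0004364669578187}
```

View pics/z2.png

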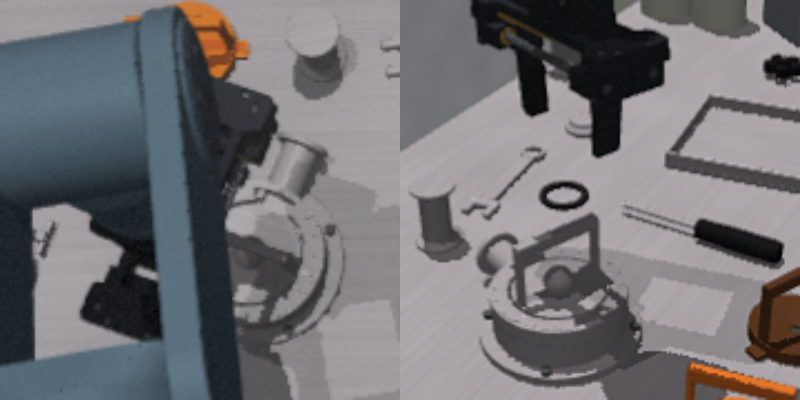

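Request:
step_arm --commands "0 7 -3 0 0.3 0.7 1;0 7 -2 0 0 0 0;0 0 0 15 0 0 0;0 0 0 20 0 0 0;0 0 0 20 0 0 0;0 0 0 15 0 0 0;0 0 0 5 0 0 0;0 0 0 0 0 0 0"

```text
time: 3.45
ee_pos: [0.5728, 0.2063, 0.1617]
ee_rot: [-179.5, -0.4, -23.2]
contact_force: [0.0, -0.3, -0.0]
finger_gap: 0.998
```

```bash
python3 - <<'E'
from h import *
t=cap('top','top2.png');s=cap('side','side2.png');q=telemetry.sense();print(q['ee_pos'],q['ee_rot'])
a=t['image'][190:300,190:300,::-1];b=s['image'][220:340,240:360,::-1]
cv2.imwrite('pics/z3.png',np.hstack([cv2.resize(a,(400,400)),cv2.resize(b,(400,400))]))
E
```

```text
[0.57332477 0.20640825 0.16316388] [-179.41160709   -0.46293473  -23.13342121]
```

View pics/z3.png

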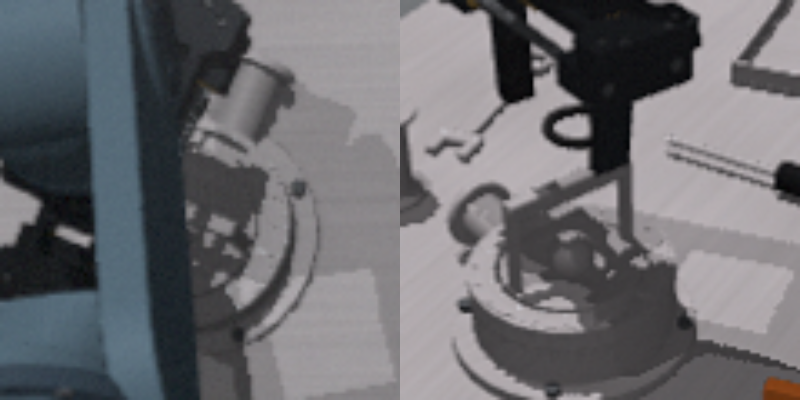

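Request:
step_arm --commands "0 -7 2 0 -0.6 -0.5 0;0 0 0 10 0 0 0;0 0 0 15 0 0 0;0 0 0 15 0 0 0;0 0 0 10 0 0 0;0 0 0 3 0 0 0;0 0 0 0 0 0 0"

```text
time: 4.13
ee_pos: [0.5695, 0.2086, 0.1135]
ee_rot: [-179.7, -0.5, -23.1]
contact_force: [0.6, -0.6, 0.5]
finger_gap: 1.002
```

Request:
step_arm --commands "0 -3 2 5 -0.3 -0.5 0;0 -1 0 5 0 -0.3 0;0 0 0 0 0 0 0"

```text
time: 4.38
ee_pos: [0.5654, 0.2085, 0.1039]
ee_rot: [-180.0, 0.3, -23.1]
contact_force: [-0.9, -0.0, -0.5]
finger_gap: 0.999
```

```bash
python3 - <<'E'
from h import *
t=cap('top','top3.png');s=cap('side','side3.png');q=telemetry.sense();print(q['ee_pos'],q['ee_rot'])
a=t['image'][190:300,190:300,::-1];b=s['image'][220:340,240:360,::-1]
cv2.imwrite('pics/z4.png',np.hstack([cv2.resize(a,(400,400)),cv2.resize(b,(400,400))]))
E
```

```text
[0.5659244  0.20860644 0.10472568] [-179.96576115    0.22652369  -23.13135135]
```

View pics/z4.png

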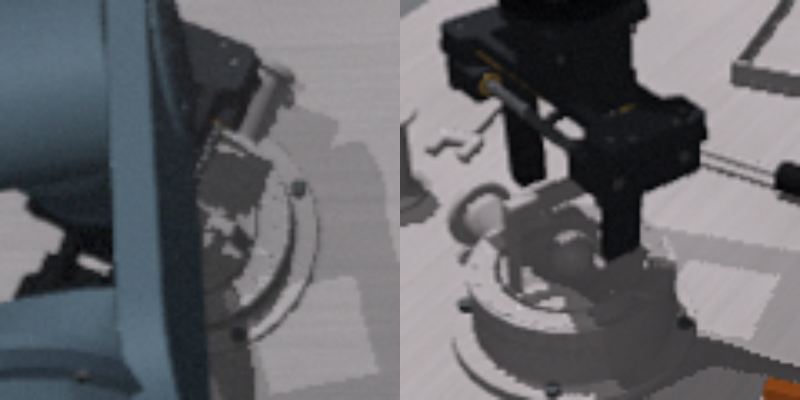

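Fingers straddle the bar, ball still centred. Closing gradually.

Request:
step_arm --commands "0.3 0 0 0 0 0 0;0.5 0 0 0 0 0 0;0.6 0 0 0 0 0 0;0.7 0 0 0 0 0 0;0.78 0 0 0 0 0 0;0.84 0 0 0 0 0 0;0.88 0 0 0 0 0 0;0.92 0 0 0 0 0 0"

```text
time: 5.15
ee_pos: [0.5672, 0.2087, 0.1066]
ee_rot: [-179.9, 0.1, -23.1]
contact_force: [1.5, 0.1, -0.4]
finger_gap: 0.421
```

Request:
step_arm --commands "0.96 0 0 0 0 0 0;1 0 0 0 0 0 0;1 0 0 0 0 0 0;1 0 0 0 0 0 0"

```text
time: 5.48
ee_pos: [0.5675, 0.2086, 0.1067]
ee_rot: [-179.9, 0.0, -23.1]
contact_force: [1.8, -1.8, -0.9]
finger_gap: 0.118
```

Gripped, with the opening at about 10 mm. Turning anticlockwise next.

Request:
step_arm --commands "1 0 0 0 0 0 -2;1 0 0 0 0 0 -4;1 0 0 0 0 0 -5;1 0 0 0 0 0 -5;1 0 0 0 0 0 -5;1 0 0 0 0 0 -5"

```text
time: 5.98
ee_pos: [0.5676, 0.2086, 0.1066]
ee_rot: [-179.8, -0.0, 3.8]
contact_force: [0.7, 0.8, 0.5]
finger_gap: 0.107
```

Request:
step_arm --commands "1 0 0 0 0 0 -5;1 0 0 0 0 0 -5;1 0 0 0 0 0 -5;1 0 0 0 0 0 -5;1 0 0 0 0 0 -5;1 0 0 0 0 0 -5;1 0 0 0 0 0 -5;1 0 0 0 0 0 -5;1 0 0 0 0 0 -5;1 0 0 0 0 0 -5;1 0 0 0 0 0 -3;1 0 0 0 0 0 0"

```text
time: 6.98
ee_pos: [0.5674, 0.2085, 0.1067]
ee_rot: [-179.9, -0.1, 59.7]
contact_force: [-0.1, -0.3, 0.0]
finger_gap: 0.11
```

```bash
python3 - <<'E'
from h import *
t=cap('top','top4.png');s=cap('side','side4.png');q=telemetry.sense();print(q['ee_pos'],q['ee_rot'],q['contact_force'],q['ft_torque'])
a=t['image'][190:300,190:300,::-1];b=s['image'][220:340,240:360,::-1]
cv2.imwrite('pics/z5.png',np.hstack([cv2.resize(a,(400,400)),cv2.resize(b,(400,400))]))
E
```

```text
[0.567365   0.2085197  0.10663953] [-1.79880964e+02 -1.39920523e-01  5.94691479e+01] [-0.01226957  0.59619235 -0.66342204] [ 0.01051051 -0.14549999  0.07331025]
```

View pics/z5.png

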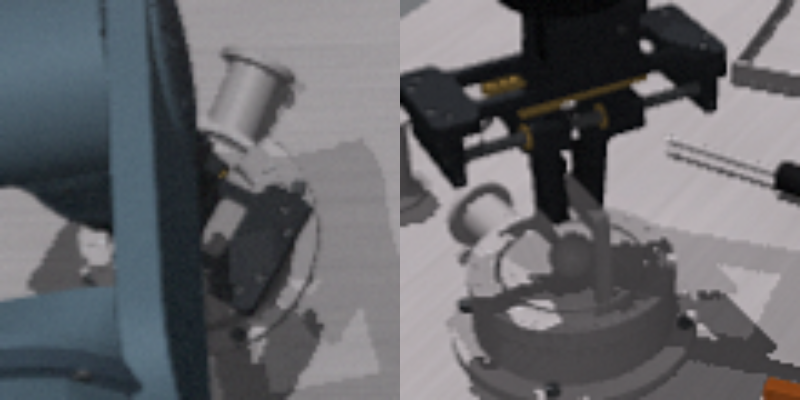

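```bash
python3 - <<'E'
from h import *
c=ld('top0')
T=lambda x,y:(190+x/3.636-.36,190+y/3.636-.36)
ang=lambda a,b:np.degrees(np.arctan2(*(b-a)[1::-1]))
A=plane(c,*T(222,54),.028);B=plane(c,*T(295,76),.028);print(A,B,np.linalg.norm(A-B),ang(A,B)+90,(A+B)/2)
C=np.array([.566,.2075,0]);print(ang(C,(A+B)/2), np.linalg.norm(((A+B)/2-C)[:2]))
print(ang(plane(c,*T(213,118),.028),plane(c,*T(230,80),.028)),ang(plane(c,*T(262,135),.028),plane(c,*T(277,95),.028)))
E
```

```text
[0.68352474 0.18801952 0.028     ] [0.6673618  0.14027725 0.028     ] 0.05040401694869298 -18.703306917084973 [0.67544327 0.16414838 0.028     ]
-21.609033418479264 0.11771657655600722
-23.605182307547473 -20.343651316931517
```

Request:
step_arm --commands "1 0 0 0 0 0 -4;1 0 0 0 0 0 -4;1 0 0 0 0 0 -1;1 0 0 0 0 0 0;1 0 0 0 0 0 0"

```text
time: 7.5
ee_pos: [0.5673, 0.2085, 0.1067]
ee_rot: [-179.9, -0.2, 68.2]
contact_force: [0.6, -0.2, -0.1]
finger_gap: 0.108
```

```bash
python3 - <<'E'
from h import *
q=telemetry.sense();print(q['ee_pos'],q['ee_rot'],q['contact_force'],q['ft_torque'])
E
```

```text
[0.56734942 0.2085261  0.10665606] [-1.79898585e+02 -1.57388409e-01  6.82232476e+01] [ 0.59562436 -0.21817014 -0.11787777] [-0.0256062  -0.12519272  0.0103847 ]
```

Torque is near zero, so it isn't on the stop. Lifting slowly and watching the force.

Request:
step_arm --commands "1 0 0 -1 0 0 0;1 0 0 -2 0 0 0;1 0 0 -2 0 0 0;1 0 0 -2 0 0 0;1 0 0 -2 0 0 0"

```text
time: 7.92
ee_pos: [0.5658, 0.2081, 0.1132]
ee_rot: [-179.7, -0.0, 67.9]
contact_force: [1.1, 0.3, -4.1]
finger_gap: 0.107
```

Request:
step_arm --commands "1 0 0 -3 0 0 0;1 0 0 -4 0 0 0;1 0 0 -5 0 0 0;1 0 0 -5 0 0 0;1 0 0 -5 0 0 0;1 0 0 -4 0 0 0;1 0 0 -2 0 0 0;1 0 0 0 0 0 0"

```text
time: 8.58
ee_pos: [0.5651, 0.2081, 0.145]
ee_rot: [-179.6, 0.0, 67.9]
contact_force: [0.7, 0.3, -3.7]
finger_gap: 0.105
```

```bash
python3 - <<'E'
from h import *
t=cap('top','top6.png');s=cap('side','side6.png');q=telemetry.sense();print(q['ee_pos'],q['ee_rot'],q['contact_force'])
a=t['image'][190:300,190:300,::-1];b=s['image'][200:340,240:380,::-1]
cv2.imwrite('pics/z6.png',np.hstack([cv2.resize(a,(400,400)),cv2.resize(b,(400,400))]))
E
```

```text
[0.5648871  0.20807665 0.14444632] [-1.79602102e+02  1.81703110e-02  6.78900535e+01] [-0.10313748 -0.84734243 -4.64212171]
```

View pics/z6.png

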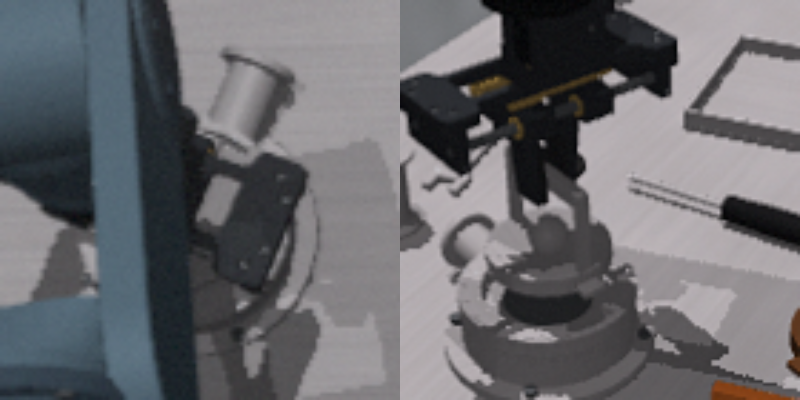

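Clear, level, and the ball is centred. Raising about 45 mm more, then carrying.

Request:
step_arm --commands "1 0 0 -2 0 0 0;1 0 0 -4 0 0 0;1 0 0 -6 0 0 0;1 0 0 -7 0 0 0;1 0 0 -7 0 0 0;1 0 0 -7 0 0 0;1 0 0 -6 0 0 0;1 0 0 -4 0 0 0;1 0 0 -2 0 0 0;1 0 0 0 0 0 0"

```text
time: 9.52
ee_pos: [0.5651, 0.2079, 0.1944]
ee_rot: [-179.6, 0.0, 67.9]
contact_force: [0.3, -0.5, -3.8]
finger_gap: 0.109
```

Request:
step_arm --commands "1 -1 0 0 0 0 0;1 -2 1 0 0 0 0;1 -4 1 0 0 0 0;1 -5 2 0 0 0 0;1 -7 2 0 0 0 0;1 -8 2 0 0 0 0;1 -9 3 0 0 0 0;1 -10 3 0 0 0 0;1 -10 3 0 0 0 0;1 -10 3 0 0 0 0;1 -10 3 0 0 0 0;1 -10 3 0 0 0 0"

```text
time: 10.52
ee_pos: [0.5546, 0.1095, 0.1925]
ee_rot: [-179.4, 0.1, 67.9]
contact_force: [0.7, -0.3, -4.1]
finger_gap: 0.104
```

Request:
step_arm --commands "1 -10 3 0 0 0 0;1 -10 3 0 0 0 0;1 -10 3 0 0 0 0;1 -10 3 0 0 0 0;1 -10 3 0 0 0 0;1 -10 3 0 0 0 0;1 -10 3 0 0 0 0;1 -10 3 0 0 0 0;1 -10 3 0 0 0 0;1 -10 3 0 0 0 0;1 -10 3 0 0 0 0;1 -10 3 0 0 0 0"

```text
time: 11.52
ee_pos: [0.5414, -0.0296, 0.1929]
ee_rot: [-179.5, 0.1, 67.9]
contact_force: [0.8, -0.4, -4.5]
finger_gap: 0.109
```

Request:
step_arm --commands "1 -10 3 0 0 0 0;1 -10 3 0 0 0 0;1 -10 3 0 0 0 0;1 -10 3 0 0 0 0;1 -10 3 0 0 0 0;1 -10 3 0 0 0 0;1 -10 3 0 0 0 0;1 -10 3 0 0 0 0;1 -10 3 0 0 0 0;1 -10 3 0 0 0 0;1 -10 3 0 0 0 0;1 -9 3 0 0 0 0"

```text
time: 12.52
ee_pos: [0.5283, -0.1674, 0.1928]
ee_rot: [-179.5, 0.1, 67.9]
contact_force: [0.5, 0.2, -3.8]
finger_gap: 0.113
```

Request:
step_arm --commands "1 -8 2 0 0 0 0;1 -7 2 0 0 0 0;1 -6 2 0 0 0 0;1 -5 2 0 0 0 0;1 -5 2 0 0 0 0;1 -4 1 0 0 0 0;1 -4 1 0 0 0 0;1 -3 1 0 0 0 0;1 -2 1 0 0 0 0;1 -1 0 0 0 0 0;1 0 0 0 0 0 0"

```text
time: 13.43
ee_pos: [0.5237, -0.2209, 0.1925]
ee_rot: [-179.5, 0.1, 67.8]
contact_force: [-1.0, 0.3, -4.6]
finger_gap: 0.111
```

```bash
python3 - <<'E'
from h import *
t=cap('top','top7.png');s=cap('side','side7.png');q=telemetry.sense();print(q['ee_pos'],q['ee_rot'],q['contact_force'])
a=t['image'][180:340,350:510,::-1];b=s['image'][130:290,300:460,::-1]
cv2.imwrite('pics/z7.png',np.hstack([cv2.resize(a,(400,400)),cv2.resize(b,(400,400))]))
E
```

```text
[ 0.52375097 -0.22066503  0.19248745] [-1.79479818e+02  1.00947938e-01  6.78136366e+01] [-0.52015671 -0.11406825 -4.48375027]
```

View pics/z7.png

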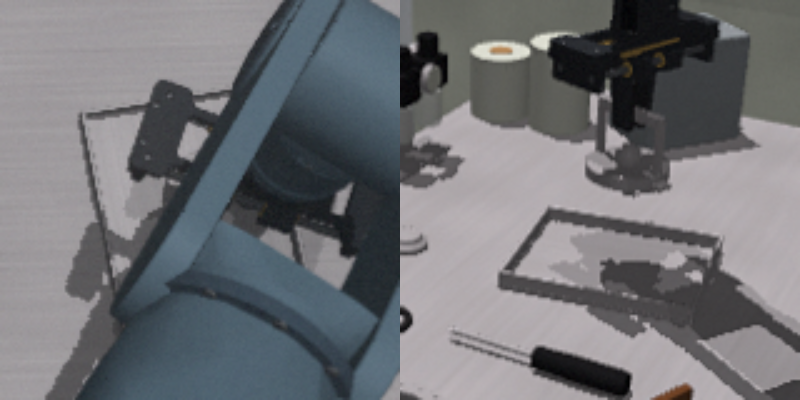

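```bash
python3 - <<'E'
from h import *
s=ld('side7');print('pred',proj(s,[.5237,-.2207,.147]),proj(s,[.5237,-.2207,.126]))
E
```

```text
pred [391.13392045 192.14263827] [390.59415921 199.18644967]
```

Request:
step_arm --commands "1 0 0 0 0 0 0;1 0 0 0 0 0 0;1 0 0 0 0 0 0;1 0 0 0 0 0 0;1 0 0 0 0 0 0;1 0 0 0 0 0 0"

```text
time: 14.03
ee_pos: [0.5239, -0.2196, 0.1925]
ee_rot: [-179.5, 0.1, 67.9]
contact_force: [0.2, 0.9, -4.8]
finger_gap: 0.109
```

The ball appears within 1 px of its predicted place, and the arm is still. Handing in.

```bash
python3 -c "
from h import *
print(arm.sign_off())"
```

```text
the job is handed in; nothing more can be done
None
```

I turned the insert about 91° anticlockwise (tool yaw −23° to 68°), until its bar lined up with the outlet pipe. Then I lifted it straight out, carried it level to the tray and handed the job in while still holding it there. The hand-in gave no verdict.

**Last checks at about 14 s:**
- **Position:** the gripper (TCP) was at (0.524, −0.220). I measured the tray's middle as about (0.528, −0.224) from the top view. A rougher estimate from the side view put it about 25 mm off in y, which is still within the 40 mm limit.
- **Height and tilt:** the underside was about 126 mm above the bench, worked out from the grip height. The gripper's tilt was about 0.5°.
- **Grip:** the jaws were closed on the bar at about 10 mm, carrying 4 to 5 N.
- **Ball:** in the side view it was within 1 pixel of its expected place. The arm hid it from the top camera, so I could not check it from there.
- **Other objects:** the last pictures showed nothing out of place. I did not measure their positions again.

**Disagreement:** my outlet angle estimates ranged from about −19° to −24°. I used −22°. The near-zero torque at the aligned position and the free lift fit that value.

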